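Open a tight storage jar in the one-handed jar clamp

ROBOT

A 7-joint arm with a two-finger parallel gripper is mounted at the origin on the work surface. World frame = base frame: x ahead of the robot, y to its left, z up, the work surface at z = 0. Lengths are in m, angles in rad, forces in N, time in s.
With the tool pointing down it reaches from about 0.4 to 0.85 m from the base axis. Payload 10.4 kg.
Tool frame: the origin (TCP) lies midway between the tips of the shut fingers; the grasp point (between the pads) lies 19 mm behind it; z points along the fingers, y is the line along which they close (so a half turn about z gives the same grasp; the last joint's range is limited). The gripper opens to 87 mm and grips with 3 to 60 N. Pads are 19 mm wide; open, the fingers measure 117 mm over their backs; the gripper's body (75 mm by 190 mm) begins 51 mm behind the grasp point.
Start: joints at [1.297, 0.332, -0.065, 1.46, 0.022, 1.35, -0.088], TCP at [0.155, -0.605, 0.223] pointing down, gripper open.
Joint ranges: [-2.6, 2.6], [-0.5, 2.12], [-1.47, 1.34], [0.16, 2.42], [-1.27, 4.41], [0.06, 2.06], [-2.6, 2.6]. Speed limits (rad/s): [2.22, 2.22, 2.79, 2.79, 3.14, 3.14, 3.14].

INTERFACE

Orientations are given as a unit quaternion [x, y, z, w].
In Python, from bench import r gives the robot as it stands.
- The arm moves only by the tool arm_command, never from a script. Its argument "moves" is one flat list of numbers, 4 for each row, row after row: the shift along the tool's x, y, z in cm, then the turn about the tool's z in degrees. A call has 1 to 12 rows; each row shifts and turns the commanded pose from where the row before left it, along the tool's axes as they then stand; what a row does not reach is not made up. A row lasts 1/12 s, in which the tool goes at most 41.7 mm and 7.16 degrees, less where a joint would pass 70% of its speed; a pose out of reach is approached as far as the arm can. A call with a gripper value outside its range is refused whole. "fingers" is the opening in per cent of the stroke, from 0 (shut) to 100 (fully open), set as the call begins (left out, the last holds). The fingers move at their own pace and stop on an object; "squeeze" is the grip in N (left out, the last holds). Time passes only in rows, so rows that do not move let the fingers close. It gives the time, the measured TCP pose, the force, the opening and the grip force at its end, in the units of the state.
- r.read_state(): the state, without advancing time (a new reading comes with each control period).
- r.camera(name): name is "scene" or "top" or "wrist"; returns the picture (420x560x3 uint8, red, green, blue); there is no depth.
- r.camera_info(name): a dict with "fx", "fy", "cx", "cy" (pixels), "origin" and "attitude" of the camera in the world. Camera axes: x right, y up, looking along -z (the intrinsics and any distortion apply to the point x, -y, -z); pixel columns grow to the right and rows downward; lengths in m; the calibration is good to about 2 mm. A picture is of the moment at which its call begins: read the wrist's pose just before it. camera_info takes no time and is no camera call; for the wrist camera it gives the pose at the moment of the call.
- r.close_job(): hands the job in; it is judged then, once.
The state is a dict: "time": time; "joint_positions": joint angles; "joint_vel": joint speeds; "joint_torque": joint torques, N m; "ee_pos": TCP position; "eef_rot": TCP orientation; "ft_force": force on the tool from outside, world axes, zero at the start; "torque": the same for the moment, N m; "width": finger opening in m; "grip_force": force on a finger pad.
Only numpy, scipy, OpenCV 4.12 (cv2) and the standard library are available. Lean on these libraries where they do the work, as an engineer would, in place of code of your own. Each camera call takes 0.05 s, during which the arm holds its last target. There are 200 camera calls.

TASK

The empty glass storage jar has to be opened for refilling: stand it, lid on, between the open jaws of the jar clamp and press it straight down until the sprung plate is fully home and the jaws have gripped it. Then, with the clamp bracing the jar, unscrew the tight lid anticlockwise, stop turning as soon as its lugs come free of the threads (within a quarter turn), and lift it straight off, leaving the jar gripped in the clamp. Finish while still holding the lid: do not put it down or let go, but keep it still and level, centred over the jar's mouth and about two centimetres clear of the rim; leave the tin, bowl, funnel and clip undisturbed.

Things in the scene. Friction and masses are not known exactly. Their poses are not given: they have to be found in the camera images.
- jar_center (a point): Empty clear glass jar, 0.24 to 0.35 kg, blank paper label band, upright: round body 66 mm across up to 69 mm height, then shoulder and neck; rim 98 mm above its underside, top of the screwed-on lid at 103.5 mm. This point: on the jar's axis, 49 mm above its underside; z up.
- lid_center (a point): Steel lid with a brass-coloured disc on top, tight on the jar: 65 mm across, 20 mm high, 50 g. Grip it across its skirt from above; the jar can be carried and pressed down by it. This point: on its axis, half-way up, 93.5 mm above the jar's underside when tight. z up; its x axis is 70 to 72.5 degrees clockwise of the jar's x axis when tight, so parallel to it after turning that far.
- jar_rim (a point): Centre of the jar's rim, 98 mm above its underside. Three threads below hold the lid's three lugs. Anticlockwise from above loosens: 0.2 to 0.4 N m at first, slack after 35 degrees (a seal then lifts the lid 2.5 mm), lugs free from about 57 degrees; at about 97 they meet the next thread's stop, so turn 65 to 85. Lifting sooner pulls at the jar. Clockwise is blocked.
- clamp: Grey jar clamp screwed to the shelf: base 110 (its x) by 200 mm (its y), a 66 mm high cheek at each end of y. Between them a sprung round plate carries two aluminium V jaws with black rubber faces that close along y. Open, they take the jar upright, at any turn, with 2 mm to spare all round below flared tops (6 mm wider), which reach 41 mm above the plate. Origin: centre of the base's underside.
- clamp_seat (a point): Centre of the top face of the clamp's round sprung plate (black rubber, 58 mm across), where the jar's underside goes: 38 mm above the shelf when the plate is up, 26 mm when fully down, above the clamp's origin.
- clamp_plate (a joint): How far the plate is pressed down, m: 0 up, 0.012 home. The jar's weight does not move it; it takes 10 to 15 N more, most at 2 to 3 mm. Past about 7 mm its over-centre catch takes it home and keeps it there; let go sooner, it rises again. The jaws close and ride down with it; when home they hold the jar against 0.4 N m or more. Pulling the jar up by over 12 N drags it out.
- tin: Bystander, leave alone: matte black tin with a closed hinged lid, 89 x 124 mm and 91 mm high; origin at the centre of its underside.
- bowl: Bystander, leave alone: beige ceramic bowl, 130 mm across the rim, 55 mm high; origin at the centre of its underside.
- funnel: Bystander, leave alone: stainless steel funnel standing on its wide mouth, 104 mm across the mouth, 100 mm high with its narrow spout (16 mm) upward; origin at the centre of its mouth, on the shelf.
- clip: Bystander, leave alone: small blue plastic clip lying on the shelf, 68 x 14 mm, 14 mm high; origin at its underside.
Mind the look-alikes: they are no part of the job. Of the things that look like the part that bears lid_center, the smaller one is meant. Of the things shaped like the part that bears jar_center, the clear glass one is meant.

How it is judged:
By the outcome, as a careful person would: the job done as asked, in the order asked, and still so for the second after the job is handed in, while the arm keeps its last pose, push and grip.
It also fails if it takes over 48 s, if anything falls off the work surface, if the arm or the gripper's body presses on something with over 40 N, if the wrist force passes 120 N, or if a joint passes its speed limit or range.

## Working session

There is one attempt and no reset: what is moved stays moved. The work goes in short steps, Python scripts to look and compute and a tool call to move; the robot and the scene stay as the last step left them, time stands still between calls to the robot, and variables do not carry over. Pictures are saved under pics/ and viewed, at most 10 in all, crops included, and the job is handed in when it is done.

Besides the shell and the picture viewer there is one more tool, called after "Emit:" as name(argument=value, ...) on one line, values as JSON. arm_command: Moves the arm, as the interface text tells. Its arguments: {"type":"object","properties":{"moves":{"type":"array"},"fingers":{"type":"number"},"squeeze":{"type":"number"}},"required":["moves"]}

```bash
mkdir -p pics; cat > h.py <<'E'
from bench import r
import numpy as np, cv2
from scipy.spatial.transform import Rotation as R
def grab(n,f):
    i=r.camera_info(n); im=cv2.cvtColor(r.camera(n),cv2.COLOR_RGB2BGR); cv2.imwrite('pics/'+f,im); return im,i
def att(i):
    a=np.array(i['attitude'],float); return a.reshape(3,3) if a.size==9 else R.from_quat(a).as_matrix()
def ray(i,u,v):
    d=att(i)@np.array([(u-i['cx'])/i['fx'],-(v-i['cy'])/i['fy'],-1.]); return np.array(i['origin'],float),d
def onz(i,u,v,z):
    o,d=ray(i,u,v); return o+d*(z-o[2])/d[2]
def proj(i,p):
    q=att(i).T@(np.array(p)-np.array(i['origin'])); return i['cx']-i['fx']*q[0]/q[2], i['cy']+i['fy']*q[1]/q[2]
E
python3 - <<'E'
from h import *
for n in('scene','top','wrist'):
    im,i=grab(n,n+'1.png'); print(n,i)
a=cv2.imread('pics/scene1.png');b=cv2.imread('pics/top1.png')
cv2.imwrite('pics/both.png',cv2.resize(np.vstack([a,b]),None,fx=.71,fy=.71,interpolation=cv2.INTER_AREA))
s=r.read_state();print(s)
E
```

```text
scene {'fx': 541.2790764737953, 'fy': 541.2790764737953, 'cx': 271.04517529394695, 'cy': 217.89808251379878, 'origin': array([1.34205968, 0.54293771, 0.84429838]), 'attitude': array([0.1913427 , 0.40641649, 0.80113803, 0.3954636 ])}
top {'fx': 400.7900300001776, 'fy': 400.7900300001776, 'cx': 287.71362755268956, 'cy': 205.1542569055647, 'origin': array([ 0.50372918, -0.0660159 ,  1.1483414 ]), 'attitude': array([-0.02838703,  0.03086826,  0.70980101, -0.7031528 ])}
wrist {'fx': 290.53627277306833, 'fy': 290.53627277306833, 'cx': 279.3854272699685, 'cy': 203.72228787080587, 'origin': array([ 0.22675752, -0.58859669,  0.38312586]), 'attitude': array([-0.10698865,  0.08378786, -0.60720787,  0.78283563])}
{'time': 0.15, 'joint_positions': array([ 1.29742022,  0.33269351, -0.06470083,  1.46075554,  0.02158005,
        1.34990368, -0.08850163]), 'joint_vel': array([ 0.00060126, -0.00102881, -0.0003708 , -0.00314275,  0.00126769,
       -0.00046321,  0.00024466]), 'joint_torque': array([-1.13116828e-03, -6.23637700e+01,  2.32060393e-02, -3.90136743e+01,
       -6.14266447e-02,  3.71699198e-02,  4.76350999e-05]), 'ee_pos': array([ 0.15502966, -0.60515916,  0.22195402]), 'eef_rot': array([ 9.92148331e-01,  1.25065606e-01, -8.02158138e-05, -5.26844754e-04]), 'ft_force': array([ 0.13020795, -0.17931508,  0.26929663]), 'torque': array([-0.00530833, -0.00049811,  0.02363509]), 'grip_force': 0.0, 'width': 0.08715661875751408}
```

View pics/top1.png

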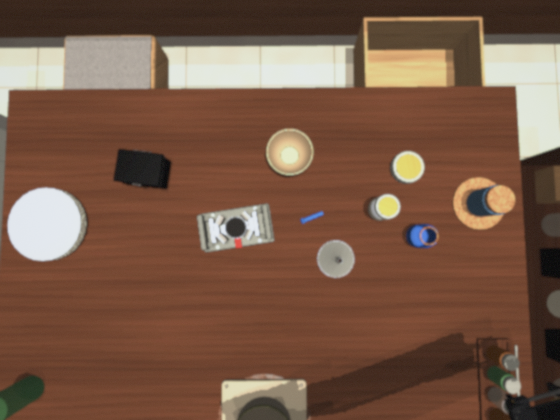

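View pics/scene1.png

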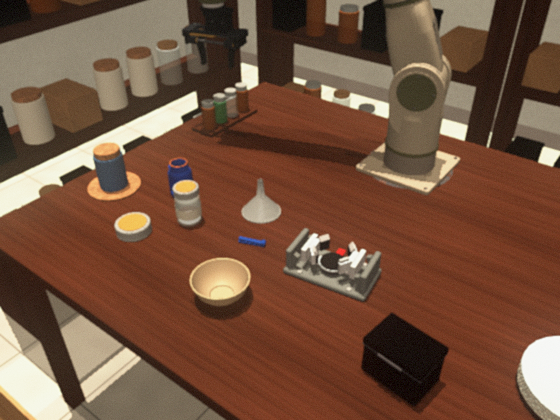

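The top view shows two yellow-topped lids: a larger one alone on the table at (408,167), and a smaller one on the jar at (386,207). There are two jars: the clear glass one at scene (187,203) and a blue one at scene (180,177). The smaller lid on the clear jar fits. The clamp is at top (236,228). I'll confirm it in a crop and measure.

```bash
python3 - <<'E'
from h import *
a=cv2.imread('pics/scene1.png');b=cv2.imread('pics/top1.png')
it,isc=r.camera_info('top'),r.camera_info('scene')
c1=cv2.resize(a[140:260,90:230],(700,600))[:, :]
c1=cv2.resize(a[140:300,90:390],None,fx=2.6,fy=2.6,interpolation=cv2.INTER_CUBIC)
cv2.imwrite('pics/c1.png',c1)
c2=cv2.resize(b[140:270,190:450],None,fx=3,fy=3,interpolation=cv2.INTER_CUBIC)
cv2.imwrite('pics/c2.png',c2)
for im,i,n in((b,it,'top'),(a,isc,'scene')):
    h=cv2.cvtColor(im,cv2.COLOR_BGR2HSV)
    m=cv2.inRange(h,(15,110,120),(35,255,255))
    k,l,st,ce=cv2.connectedComponentsWithStats(m)
    for j in range(1,k):
        if st[j,4]>80: print(n,st[j],ce[j].round(1),onz(i,*ce[j],.1035).round(4),onz(i,*ce[j],.02).round(4))
# clamp black plate
g=cv2.cvtColor(b,cv2.COLOR_BGR2GRAY)[205:255,190:280]
m=cv2.inRange(g,0,28);k,l,st,ce=cv2.connectedComponentsWithStats(m)
for j in range(1,k):
    if st[j,4]>60: print('blk',st[j],ce[j]+[190,205],onz(it,*(ce[j]+[190,205]),.038).round(4))
h=cv2.cvtColor(b,cv2.COLOR_BGR2HSV)
m=cv2.inRange(h,(0,0,70),(180,60,255));m[:200]=0;m[255:]=0;m[:,:192]=0;m[:,280:]=0
m=cv2.morphologyEx(m,cv2.MORPH_CLOSE,np.ones((15,15)))
c=max(cv2.findContours(m,0,1)[0],key=cv2.contourArea);q=cv2.minAreaRect(c);print(q)
for p in cv2.boxPoints(q): print(p,onz(it,*p,.03).round(4),onz(it,*p,.066).round(4))
E
```

```text
top [363  16 121  21 644] [420.3  20.5] [ 1.093  -0.4362  0.1035] [ 1.1401 -0.4658  0.02  ]
top [152  36   4  52 193] [153.5  62.9] [0.9794 0.2877 0.1035] [1.0174 0.316  0.02  ]
top [ 368   49   87   38 1255] [416.5  58.9] [ 0.9849 -0.4217  0.1035] [ 1.0233 -0.4501  0.02  ]
top [397 155  23  23 406] [408.3 166.1] [ 0.692  -0.3895  0.1035] [ 0.707  -0.4154  0.02  ]
top [454 177  47  52 730] [472.7 205.8] [ 0.5853 -0.5547  0.1035] [ 0.5918 -0.5937  0.02  ]
top [487 185  28  27 465] [501.2 198.4] [ 0.6041 -0.6305  0.1035] [ 0.6122 -0.6757  0.02  ]
top [380 198  17  17 226] [387.7 205.9] [ 0.5872 -0.3318  0.1035] [ 0.5938 -0.3531  0.02  ]
scene [ 93 143  26  12 194] [105.3 148.1] [ 0.5812 -0.6514  0.1035] [ 0.4954 -0.7861  0.02  ]
scene [122 173  18  23 148] [132.3 183. ] [ 0.6551 -0.4502  0.1035] [ 0.5777 -0.5622  0.02  ]
scene [ 89 179  32  20 211] [ 99.4 191.1] [ 0.7286 -0.4875  0.1035] [ 0.6595 -0.6036  0.02  ]
scene [176 181  20  11 177] [185.2 186.1] [ 0.5854 -0.332   0.1035] [ 0.5001 -0.4306  0.02  ]
scene [118 214  29  17 377] [131.8 221.9] [ 0.7645 -0.3238  0.1035] [ 0.6994 -0.4215  0.02  ]
scene [190 257  58  38 988] [217.2 272.6] [ 0.7737 -0.0514  0.1035] [ 0.7096 -0.1184  0.02  ]
scene [  0 387  36  33 205] [ 15.7 404.5] [ 1.1936 -0.0978  0.1035] [ 1.1769 -0.1701  0.02  ]
((234.95785522460938, 227.66964721679688), (38.95235061645508, 73.2451171875), 80.7538833618164)
[195.68178 214.33087] [0.5743 0.1869 0.03  ] [0.5721 0.1787 0.066 ]
[267.97525 202.56216] [ 0.6055 -0.0152  0.03  ] [ 0.6022 -0.0168  0.066 ]
[274.23395 241.00842] [ 0.498 -0.032  0.03 ] [ 0.4982 -0.0331  0.066 ]
[201.94046 252.77713] [0.4675 0.1685 0.03  ] [0.4686 0.161  0.066 ]
```

View pics/c1.png

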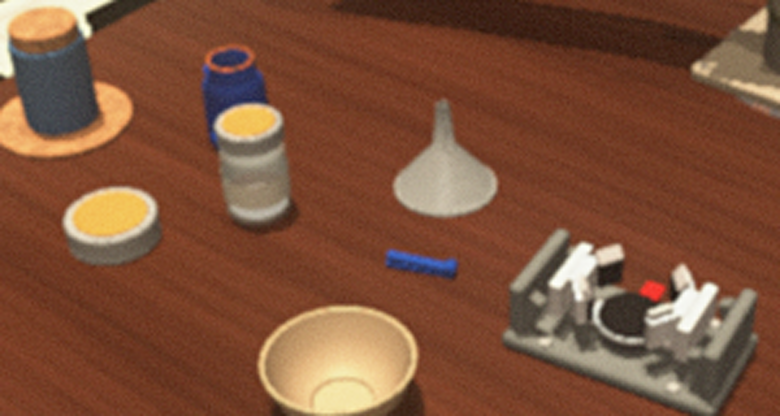

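View pics/c2.png

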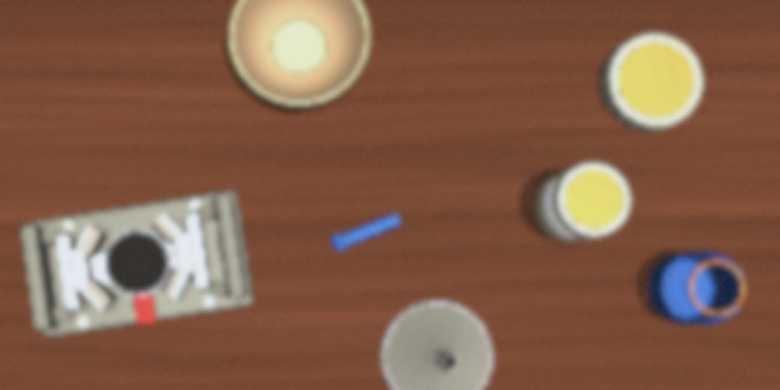

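The crops confirm it. The smaller yellow disc (top 387,206) sits on the clear jar at about (0.586,-0.332), and both views agree to 2 mm. The larger lid and the blue jar are decoys. The clamp plate is at about top (235,228). Moving over the jar next.

Emit:
arm_command(moves=[3.8, -1.2, 0, 0, 3.8, -1.2, 0, 0, 3.8, -1.2, 0, 0, 3.8, -1.2, 0, 0, 3.8, -1.2, 0, 0, 3.8, -1.2, 0, 0, 3.8, -1.2, 0, 0, 3.8, -1.2, 0, 0, 3.8, -1.2, 0, 0, 3.8, -1.2, 0, 0, 3.8, -1.2, 0, 0, 2.0, -1.0, 0, 0])

```text
time: 1.15
ee_pos: [0.5479, -0.3551, 0.2219]
eef_rot: [0.992, 0.127, 0.001, -0.001]
ft_force: [-0.3, 0.6, 0.1]
width: 0.087
grip_force: 0.0
```

Emit:
arm_command(moves=[0, 0, 0, -6.5, 0, 0, 0, -6.5, 0, 0, 0, -6.5, 0, 0, 0, -6.5, 0, 0, 0, -6.5, 0, 0, 0, -6.5, 0, 0, 0, 0, 0, 0, 0, 0, 0, 0, 0, 0])

```text
time: 1.9
ee_pos: [0.5441, -0.3592, 0.2224]
eef_rot: [0.894, 0.447, -0.0, -0.0]
ft_force: [0.1, -0.2, 0.6]
width: 0.0871
grip_force: 0.0
```

```bash
cat >> h.py <<'E'
def tool(s): return np.array(s['ee_pos']),R.from_quat(s['eef_rot'])
def delta(s,p):
    t,q=tool(s); return (q.inv().apply(np.array(p)-t)*100).round(2)
def yaw(s):
    x=R.from_quat(s['eef_rot']).as_matrix(); return np.degrees(np.arctan2(x[1,0],x[0,0])).round(1),x[:,2].round(4)
E
python3 - <<'E'
from h import *
s=r.read_state();im,i=grab('wrist','w2.png')
print(s['time'],s['ee_pos'],yaw(s),s['joint_positions'].round(2))
h=cv2.cvtColor(im,cv2.COLOR_BGR2HSV)
m=cv2.inRange(h,(15,110,110),(35,255,255))
k,l,st,ce=cv2.connectedComponentsWithStats(m)
for j in range(1,k):
    if st[j,4]>300:
        p=onz(i,*ce[j],.1035);print(st[j],ce[j].round(1),p.round(4),delta(s,[p[0],p[1],.0745]))
it=r.camera_info('top')
print('plate',onz(it,235.3,227.7,.038))
E
```

```text
1.9 [ 0.5441127  -0.35921043  0.22240146] (np.float64(53.1), array([-1.e-04,  1.e-04, -1.e+00])) [ 0.8   0.42 -0.4   1.37  0.16  1.39 -0.24]
[ 271  125   53   54 1589] [295.8 155. ] [ 0.5832 -0.3352  0.1035] [ 4.27  1.69 14.79]
[104 251  29  51 723] [114.9 276.3] [ 0.3511 -0.3233  0.1035] [ -8.7  -17.59  14.79]
[427 251  29  51 662] [443.3 276.1] [ 0.6342 -0.5348  0.1035] [-8.65 17.75 14.79]
[ 255  311  305   17 3988] [413.9 320.5] [ 0.581  -0.5648  0.1035] [-14.23  15.29  14.79]
plate [0.53577001 0.07520398 0.038     ]
```

View pics/w2.png

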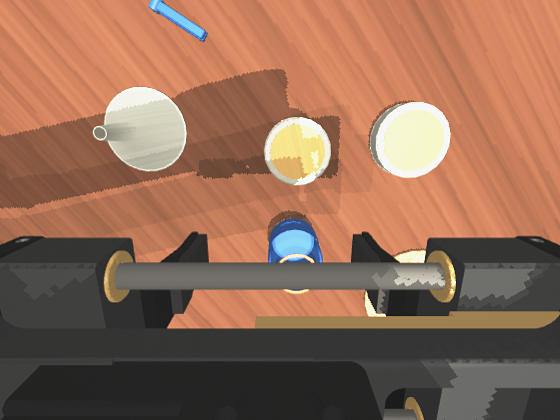

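The wrist view shows the lid's outer edge centred at about (297.5,151), 67 px across as expected, with glare spoiling the yellow mask. The blue jar is at (293,245), between the fingers.

```bash
python3 - <<'E'
from h import *
s=r.read_state();i=r.camera_info('wrist')
im=cv2.imread('pics/w2.png')
h=cv2.cvtColor(im[100:200,245:350],cv2.COLOR_BGR2HSV)
m=cv2.inRange(h,(17,0,110),(100,255,255))|cv2.inRange(h,(0,0,100),(180,70,255))
m=cv2.morphologyEx(m,cv2.MORPH_CLOSE,np.ones((5,5)))
c=max(cv2.findContours(m,0,1)[0],key=cv2.contourArea)
(e,r0)=cv2.minEnclosingCircle(c);print(e[0]+245,e[1]+100,r0)
for u,v in((297.5,151),(e[0]+245,e[1]+100)):
    p=onz(i,u,v,.1035);print(p,delta(s,[p[0],p[1],.0745]))
E
```

```text
296.9354553222656 150.30343627929688 34.2380485534668
[ 0.58674204 -0.3330958   0.1035    ] [ 4.64  1.85 14.8 ]
[ 0.58669529 -0.33224221  0.1035    ] [ 4.71  1.79 14.8 ]
```

Emit:
arm_command(moves=[2.35, 0.9, 0, 0, 2.35, 0.9, 0, 0, 0, 0, 2.5, 0, 0, 0, 2.5, 0, 0, 0, 2.5, 0, 0, 0, 2.5, 0, 0, 0, 2, 0, 0, 0, 1.3, 0, 0, 0, 0.8, 0, 0, 0, 0.7, 0, 0, 0, 0, 0, 0, 0, 0, 0], fingers=100)

```text
time: 2.95
ee_pos: [0.5871, -0.3324, 0.0753]
eef_rot: [0.894, 0.449, 0.0, 0.0]
ft_force: [-0.1, -0.1, -0.0]
width: 0.087
grip_force: 0.0
```

Emit:
arm_command(moves=[0, 0, 0, 0, 0, 0, 0, 0, 0, 0, 0, 0, 0, 0, 0, 0, 0, 0, 0, 0, 0, 0, 0, 0, 0, 0, 0, 0, 0, 0, 0, 0], fingers=0, squeeze=45)

```text
time: 3.62
ee_pos: [0.5867, -0.3322, 0.0749]
eef_rot: [0.893, 0.449, 0.0, 0.0]
ft_force: [-2.3, 1.9, 5.1]
width: 0.064
grip_force: 45.0
```

Emit:
arm_command(moves=[0, 0, -0.5, 0, 0, 0, -1.5, 0, 0, 0, -2.5, 0, 0, 0, -2.5, 0, 0, 0, -2.5, 0, 0, 0, -2, 0, 0, 0, -1, 0, 0, 0, -0.5, 0, 0.5, -0.7, 0, 0, 1, -1.45, 0, 0, 1.5, -2.2, 0, 0, 2, -2.9, 0, 0])

```text
time: 4.62
ee_pos: [0.5567, -0.2492, 0.2018]
eef_rot: [0.894, 0.448, -0.001, -0.001]
ft_force: [0.8, 0.5, -3.1]
width: 0.0639
grip_force: 45.0
```

Emit:
arm_command(moves=[2, -2.9, 0, 0, 2, -2.9, 0, 0, 2, -2.9, 0, 0, 2, -2.9, 0, 0, 2, -2.9, 0, 0, 2, -2.9, 0, 0, 1.5, -2.2, 0, 0, 0.8, -1.2, 0, 0, 0.3, -0.4, 0, 0, 0, 0, 0, 0, 0, 0, 0, 0, 0, 0, 0, 0])

```text
time: 5.62
ee_pos: [0.4754, -0.0068, 0.2041]
eef_rot: [0.894, 0.448, -0.0, -0.0]
ft_force: [0.7, 0.1, -4.7]
width: 0.0644
grip_force: 45.0
```

```bash
python3 - <<'E'
from h import *
s=r.read_state();im,i=grab('wrist','w3.png')
print(s['time'],s['ee_pos'],s['ft_force'],yaw(s),s['width'],proj(i,[.5358,.0752,.038]))
sc=cv2.imread('pics/scene1.png');j=r.camera_info('scene')
c=cv2.resize(sc[215:305,270:400],None,fx=3.1,fy=3.1,interpolation=cv2.INTER_CUBIC)
cv2.imwrite('pics/m3.png',np.vstack([cv2.resize(im[:300],(560,300)),cv2.resize(c,(560,int(560*90/130)))[:290]]))
print(proj(j,[.5358,.0752,.038]))
E
```

```text
5.6167 [ 0.47544775 -0.00681952  0.20405521] [ 0.67568191  0.1074149  -4.73330427] (np.float64(53.2), array([-6.e-04, -1.e-04, -1.e+00])) 0.0644051116022324 (np.float64(277.656367912407), np.float64(93.7521034987453))
(np.float64(332.172797763528), np.float64(259.86638807646335))
```

View pics/m3.png

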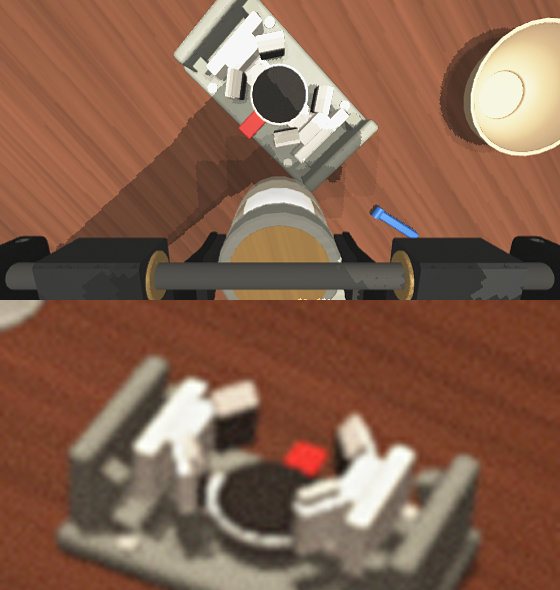

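The plate shows in the wrist view at about (279,95), and the top-view estimate projects to (277.7,93.8), so they agree within about 2 mm. The jar hangs upright. Fitting the black disc for a final figure.

```bash
python3 - <<'E'
from h import *
s=r.read_state();i=r.camera_info('wrist');im=cv2.imread('pics/w3.png')
g=cv2.cvtColor(im,cv2.COLOR_BGR2GRAY)[60:130,240:320]
k,l,st,ce=cv2.connectedComponentsWithStats(cv2.inRange(g,0,85))
j=l[35,39];m=(l==j).astype(np.uint8);c=max(cv2.findContours(m,0,1)[0],key=cv2.contourArea)
e,q=cv2.minEnclosingCircle(c);el=cv2.fitEllipse(cv2.convexHull(c));print(st[j],e[0]+240,e[1]+60,q,el)
for u,v in((e[0]+240,e[1]+60),(el[0][0]+240,el[0][1]+60)):
    p=onz(i,u,v,.038);print(p,delta(s,[p[0],p[1],.204]))
E
```

```text
[  12    7   53   56 2321] 278.6687698364258 94.20034408569336 27.927562713623047 ((38.38471984863281, 34.123477935791016), (52.51935577392578, 56.042694091796875), 176.53286743164062)
[0.53645143 0.07436048 0.038     ] [1.014e+01 3.000e-02 1.000e-02]
[0.53625628 0.07460159 0.038     ] [1.015e+01 0.000e+00 1.000e-02]
```

Emit:
arm_command(moves=[0.8, 0, 0, 0, 1.85, 0, 0, 0, 2.5, 0, 0, 0, 2.5, 0, 0, 0, 1.7, 0, 0, 0, 0.8, 0, 0, 0, 0, 0, 1, 0, 0, 0, 1.5, 0, 0, 0, 1.5, 0, 0, 0, 0.5, 0, 0, 0, 0, 0, 0, 0, 0, 0])

```text
time: 6.67
ee_pos: [0.5358, 0.0755, 0.1596]
eef_rot: [0.894, 0.449, -0.0, 0.0]
ft_force: [1.2, -0.1, -3.8]
width: 0.0645
grip_force: 45.0
```

```bash
python3 - <<'E'
from h import *
s=r.read_state();print(s['time'],s['ee_pos'],yaw(s),delta(s,[.5363,.0746,.113]),s['ft_force'])
a,i=grab('scene','s4.png')
b,i2=grab('top','t4.png')
c=cv2.resize(a[130:310,240:420],(600,600),interpolation=cv2.INTER_CUBIC);cv2.imwrite('pics/s4c.png',c)
E
```

```text
6.6667 [0.53577701 0.07551802 0.15959596] (np.float64(53.3), array([-2.e-04, -3.e-04, -1.e+00])) [-0.04  0.1   4.66] [ 1.16135884 -0.09078831 -3.75907397]
```

View pics/s4c.png

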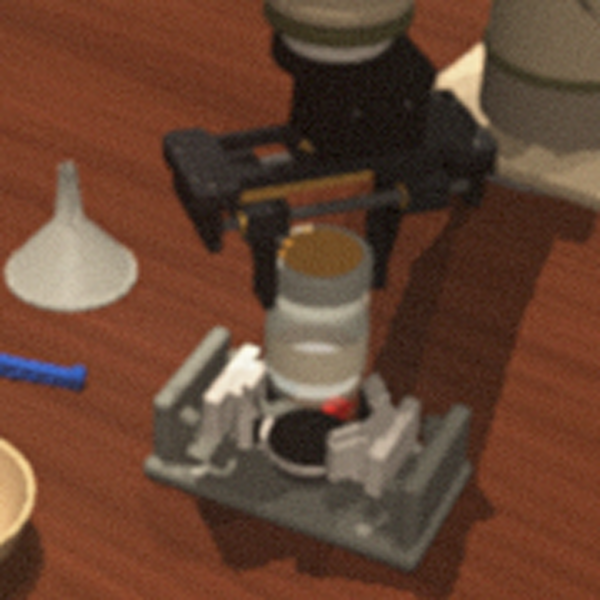

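The jar hangs upright over the clamp, centred between the jaws at about (315,330) in the crop. Lowering it into the flare.

Emit:
arm_command(moves=[0, 0.1, 0.3, 0, 0, 0, 0.6, 0, 0, 0, 0.6, 0, 0, 0, 0.6, 0, 0, 0, 0.6, 0, 0, 0, 0.6, 0, 0, 0, 0.5, 0, 0, 0, 0.3, 0, 0, 0, 0, 0, 0, 0, 0, 0])

```text
time: 7.6
ee_pos: [0.5367, 0.0757, 0.1185]
eef_rot: [0.893, 0.449, -0.0, -0.0]
ft_force: [0.8, -0.6, -2.7]
width: 0.0642
grip_force: 45.0
```

Emit:
arm_command(moves=[0, 0, 0.2, 0, 0, 0, 0.2, 0, 0, 0, 0.2, 0, 0, 0, 0.1, 0, 0, 0, 0.1, 0, 0, 0, 0, 0, 0, 0, 0, 0])

```text
time: 8.18
ee_pos: [0.5372, 0.076, 0.1117]
eef_rot: [0.893, 0.449, 0.001, 0.0]
ft_force: [-3.6, 0.4, 7.4]
width: 0.0642
grip_force: 45.0
```

Emit:
arm_command(moves=[-0.1, 0, 0.1, 0, 0, 0, 0.1, 0, 0, 0, 0.1, 0, 0, 0, 0.1, 0, 0, 0, 0.1, 0, 0, 0, 0.1, 0, 0, 0, 0.1, 0, 0, 0, 0, 0, 0, 0, 0, 0])

```text
time: 8.93
ee_pos: [0.5358, 0.0748, 0.1027]
eef_rot: [0.893, 0.449, -0.0, -0.0]
ft_force: [4.1, 0.5, -13.8]
width: 0.0643
grip_force: 45.0
```

Emit:
arm_command(moves=[0, 0, 0.1, 0, 0, 0, 0.1, 0, 0, 0, 0.1, 0, 0, 0, 0, 0, 0, 0, 0, 0])

```text
time: 9.35
ee_pos: [0.5367, 0.0752, 0.1017]
eef_rot: [0.893, 0.449, 0.001, 0.0]
ft_force: [-1.4, 1.5, 5.8]
width: 0.0642
grip_force: 45.0
```

Emit:
arm_command(moves=[0, 0, 0.1, 0, 0, 0, 0.1, 0, 0, 0, 0.1, 0, 0, 0, 0, 0, 0, 0, 0, 0])

```text
time: 9.77
ee_pos: [0.5375, 0.0758, 0.1]
eef_rot: [0.893, 0.449, 0.002, 0.001]
ft_force: [-3.8, 1.9, 15.9]
width: 0.064
grip_force: 45.0
```

Emit:
arm_command(moves=[0, 0, 0.1, 0, 0, 0, 0.1, 0, 0, 0, 0, 0, 0, 0, 0, 0, 0, 0, -0.2, 0, 0, 0, -0.2, 0, -0.05, 0, -0.1, 0, 0, 0, 0, 0, 0, 0, 0, 0])

```text
time: 10.52
ee_pos: [0.5363, 0.075, 0.1009]
eef_rot: [0.893, 0.449, 0.001, -0.0]
ft_force: [1.4, 4.2, 2.0]
width: 0.0644
grip_force: 45.0
```

```bash
python3 - <<'E'
from h import *
s=r.read_state();print(s['ee_pos'],s['ft_force'],s['torque'],yaw(s),s['joint_positions'].round(2))
a,i=grab('scene','s5.png')
c=cv2.resize(a[160:310,260:410],(600,600),interpolation=cv2.INTER_CUBIC);cv2.imwrite('pics/s5c.png',c)
E
```

```text
[0.53631861 0.07500824 0.10085311] [1.35995652 4.18045834 1.96890581] [ 0.85807968 -0.57984641 -0.04775271] (np.float64(53.4), array([ 1.3e-03,  7.0e-04, -1.0e+00])) [ 0.35  0.33 -0.66  1.8   0.22  1.09 -1.03]
```

View pics/s5c.png

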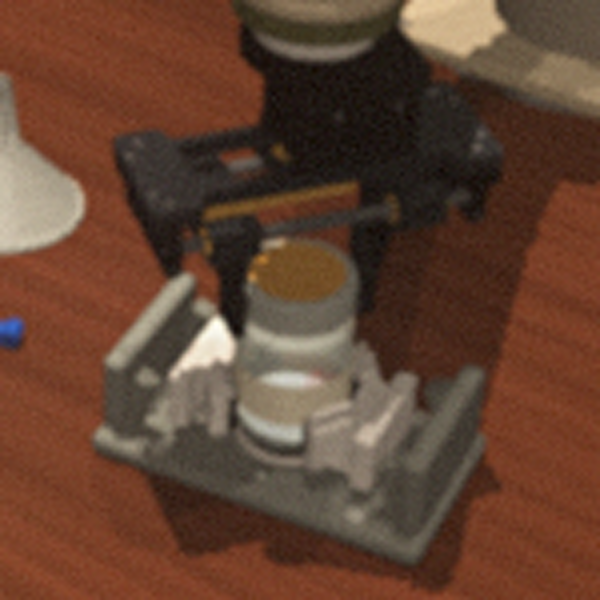

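The jaws are closed on the jar and the height matches the plate being home (0.1009). Loosening the lid next.

Emit:
arm_command(moves=[0, 0, 0, -1.5, 0, 0, 0, -3, 0, 0, 0, -4, 0, 0, 0, -4, 0, 0, 0, -4, 0, 0, 0, -3, 0, 0, 0, -1.5, 0, 0, 0, 0, 0, 0, 0, 0])

```text
time: 11.32
ee_pos: [0.5363, 0.0739, 0.1012]
eef_rot: [0.796, 0.605, 0.0, 0.001]
ft_force: [0.5, 1.4, 7.2]
width: 0.0641
grip_force: 45.0
```

```bash
python3 - <<'E'
from h import *
s=r.read_state();print(s['ee_pos'],s['ft_force'],s['torque'],yaw(s),s['joint_positions'].round(2))
E
```

```text
[0.53631153 0.07392953 0.1011843 ] [0.53481768 1.36375078 7.20032309] [ 0.27110569 -0.20024405 -0.00279094] (np.float64(74.4), array([ 1.e-03, -8.e-04, -1.e+00])) [ 0.4   0.34 -0.72  1.8   0.25  1.1  -0.68]
```

Emit:
arm_command(moves=[0, 0, 0, -2, 0, 0, 0, -4, 0, 0, 0, -4, 0, 0, 0, -4, 0, 0, -0.05, -4, 0, 0, -0.1, -2, 0, 0, -0.05, 0, 0, 0, 0, 0])

```text
time: 11.98
ee_pos: [0.5359, 0.0739, 0.1026]
eef_rot: [0.68, 0.733, -0.0, 0.0]
ft_force: [1.8, 0.0, 2.9]
width: 0.0641
grip_force: 45.0
```

```bash
python3 - <<'E'
from h import *
s=r.read_state();print(s['ee_pos'],s['ft_force'],s['torque'],yaw(s),s['joint_positions'].round(2))
E
```

```text
[0.53591514 0.07394155 0.10258958] [1.8286773  0.02621786 2.89152795] [ 0.16287257 -0.45883833 -0.02421703] (np.float64(94.3), array([ 1.e-04, -5.e-04, -1.e+00])) [ 0.44  0.35 -0.78  1.79  0.28  1.11 -0.35]
```

Emit:
arm_command(moves=[0, 0, -0.05, -3, 0, 0, -0.05, -4, 0, 0, 0, -5, 0, 0, 0, -5, 0, 0, 0, -5, 0, 0, 0, -5, 0, 0, 0, -4, 0, 0, 0, -3, 0, 0, 0, 0, 0, 0, 0, 0])

```text
time: 12.82
ee_pos: [0.5354, 0.0741, 0.1031]
eef_rot: [0.437, 0.9, -0.0, -0.0]
ft_force: [-0.3, 0.7, 0.7]
width: 0.0643
grip_force: 45.0
```

```bash
python3 - <<'E'
from h import *
s=r.read_state();print(s['ee_pos'],s['ft_force'],s['torque'],yaw(s),s['joint_positions'].round(2))
a,i=grab('scene','s6.png')
c=cv2.resize(a[160:310,260:410],(600,600),interpolation=cv2.INTER_CUBIC)
o=cv2.imread('pics/s5c.png');cv2.imwrite('pics/s6c.png',np.hstack([o[200:500,180:420],c[200:500,180:420]]))
E
```

```text
[0.53540785 0.07409365 0.10314831] [-0.29230334  0.66489796  0.70711067] [ 0.19139827 -0.23098174  0.026441  ] (np.float64(128.2), array([-1.e-03, -4.e-04, -1.e+00])) [ 0.52  0.38 -0.88  1.79  0.33  1.12  0.2 ]
```

View pics/s6c.png

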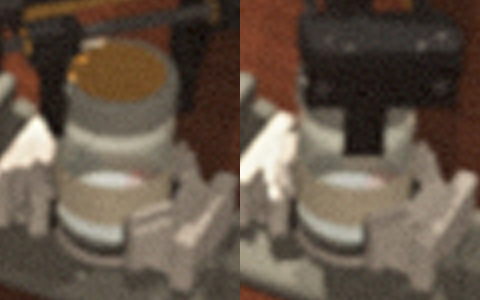

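The jar is still gripped in the same place and the lid has turned about 75°. Starting a gentle lift.

Emit:
arm_command(moves=[0, 0, -0.1, 0, 0, 0, -0.1, 0, 0, 0, -0.1, 0, 0, 0, -0.1, 0, 0, 0, 0, 0, 0, 0, 0, 0])

```text
time: 13.37
ee_pos: [0.5358, 0.0744, 0.1076]
eef_rot: [0.436, 0.9, -0.0, 0.0]
ft_force: [0.3, 0.4, 0.1]
width: 0.064
grip_force: 45.0
```

Emit:
arm_command(moves=[0, 0, -0.2, 0, 0, 0, -0.4, 0, 0, 0, -0.5, 0, 0, 0, -0.5, 0, 0, 0, -0.5, 0, 0, 0, -0.4, 0, 0, 0, -0.3, 0, 0, 0, 0, 0, 0, 0, 0, 0, 0, 0, 0, 0])

```text
time: 14.2
ee_pos: [0.5356, 0.0744, 0.1353]
eef_rot: [0.436, 0.9, -0.0, -0.0]
ft_force: [0.7, 0.4, -1.0]
width: 0.0643
grip_force: 45.0
```

```bash
python3 - <<'E'
from h import *
s=r.read_state();print(s['ee_pos'],s['ft_force'],s['width'],yaw(s),delta(s,[.5361,.0745,.1354]),abs(s['joint_vel']).max())
a,i=grab('scene','s7.png')
c=cv2.resize(a[150:310,250:410],(600,600),interpolation=cv2.INTER_CUBIC);cv2.imwrite('pics/s7c.png',c)
E
```

```text
[0.53564472 0.0743659  0.13533626] [ 0.6755105   0.41487849 -0.98701825] 0.06433760232743456 (np.float64(128.4), array([-3.e-04, -2.e-04, -1.e+00])) [-0.02  0.04 -0.01] 0.003433210147632404
```

View pics/s7c.png

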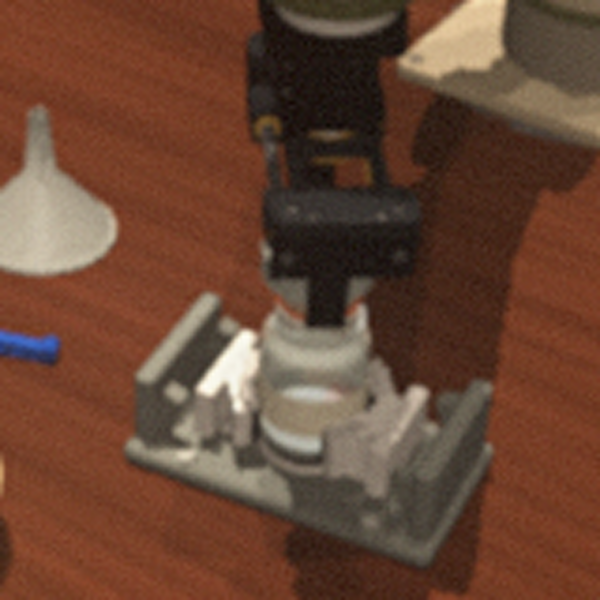

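The jar stays gripped in the clamp and the lid is clear of its mouth. The lid is level, centred to within about 0.5 mm and 2 cm up. Handing in.

```bash
python3 -c "
from bench import r
print(r.close_job())"
```

```text
the job is handed in; nothing more can be done
None
```

The job is handed in at about 14 s: the jar is gripped in the clamp with its plate home, and the lid, unscrewed about 75° and lifted straight off, is held still and level about 2 cm above the rim; no verdict was returned.

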